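# Opener from the crowded hook into its foam pocket

### The arm

A 7-joint arm with a two-finger parallel gripper is mounted at the origin on a cart in front of the work surface, level with it; the furniture and walls round the work are solid. World frame = base frame: x ahead of the robot, y to its left, z up, the work surface at z = 0. Lengths are in m, angles in rad, forces in N, time in s.
With the tool pointing down it reaches from about 0.425 to 1.025 m from the base axis. Payload 9.4 kg.
Tool frame: the origin (TCP) lies at the very end of the fingers, on their centre line; the grasp point (between the pads) lies 19 mm behind it; z points along the fingers, y is the line along which they close (so a half turn about z gives the same grasp; the last joint's range is limited). The gripper opens to 93 mm and grips with 3 to 60 N. Pads are 15 mm wide; open, the fingers measure 128 mm over their backs; the gripper's body (75 mm by 188 mm) begins 65 mm behind the grasp point.
Start: joints at [1.242, 0.599, -0.003, 1.599, 0.002, 0.943, -0.08], TCP at [0.181, -0.702, 0.219] pointing down, gripper open.
Joint ranges: [-2.57, 2.57], [-0.35, 1.97], [-1.29, 1.29], [0.11, 2.56], [-1.05, 4.19], [0.11, 1.86], [-2.63, 2.63]. Speed limits (rad/s): [2.22, 2.22, 3.01, 3.01, 3.14, 3.14, 3.14].

### API

Orientations are given as a unit quaternion [w, x, y, z].
In Python, from cell import manip gives the robot as it stands. Calls block until the motion is done:
- manip.goto(position, orientation): joint-space move of the TCP to a pose.
- manip.move_linear(position, orientation=None, v=0.15, stop_force=None): straight line of the TCP; orientation=None keeps the orientation; v is the mean speed in m/s. With stop_force (N) it stops when the force on the tool has changed by that much, and returns True; else False.
- manip.movej(angles): joint-space move.
- manip.set_gripper(opening, f_grip=None): finger opening in m; f_grip is the grip in N (None keeps the last); returns when the fingers have stopped.
- manip.pause(seconds).
- manip.solve_ik(position, orientation): joint angles nearest the present ones, or None.
- manip.get_obs(): the state.
- manip.capture(name): name is "side" or "top" or "wrist"; returns the picture (400x640x3 uint8, red, green, blue); there is no depth.
- manip.calibration(name): a dict with "camera_matrix" (3x3 intrinsics, pixels), "rvec" (rotation vector, rad) and "tvec" (3), from world to camera coordinates, as OpenCV has them. Camera axes: x right, y down, z forward; pixel columns grow to the right and rows downward; lengths in m; the calibration is good to about 2 mm. The wrist camera is an equidistant fisheye: a pixel r from the principal point sees the ray r / f radians off the axis. A picture is of the moment at which its call begins: read the wrist's pose just before it. calibration takes no time and is no camera call; for the wrist camera it gives the pose at the moment of the call.
A pose or a line that the arm cannot do raises manip.PlanningError and nothing moves.
- manip.sign_off(): hands the job in; it is judged then, once.
The state is a dict: "time": time; "q": joint angles; "qvel": joint speeds; "effort": joint torques, N m; "ee_pos": TCP position; "ee_rot": TCP orientation; "contact_force": force on the tool from outside, world axes, zero at the start; "moment": the same for the moment, N m; "finger_gap": finger opening in m; "grasp_force": force on a finger pad.
Only numpy, scipy, OpenCV 4.12 (cv2) and the standard library are available. Lean on these libraries where they do the work, as an engineer would, in place of code of your own. Each camera call takes 0.05 s, during which the arm holds its last target. There are 200 camera calls.

### The job

The red bottle opener hangs at the back of the crowded hook, behind other utensils. Hang those front utensils over on the empty spare hook, clear the kitchen timer and the candle off the foam insert onto the wooden tray, then take the opener and press it fully home, upright, in its cut-out in the foam; it fits only one way round. Leave the mug and the jam jar where they are.

Things in the scene. Friction and masses are not known exactly. Their poses are not given: they have to be found in the camera images.
- hook_full: crowded hook stand, fixed; origin on worktop under its post, z up. Steel bar 8 mm thick, upper side 180 mm above the worktop, runs 170 mm from the post along the body's -x (towards the robot). Foot 12 mm thick, x -180 to 30, y +-50 mm. The opener hangs 35 mm from the post, 1 to 3 front utensils at 71, 107, 143 mm in any order (missing ones leave gaps).
- hook_full_tip (a point): free end of the crowded hook's bar (178 mm from the post), top of the upturn: 12 mm above the bar's upper side. Loops come off or on only over this end: lift 15 to 24 mm, then slide along the bar. Nothing else stands above the bar.
- hook_spare: spare hook stand, empty, same make and axes. Steel bar 8 mm thick, upper side 180 mm above the worktop, runs 170 mm from the post along the body's -x (towards the robot). Foot 12 mm thick, x -180 to 30, y +-50 mm. Room for three utensils, say 50, 88, 126 mm from the post; they hang right 12 to 170 mm from it, freely by their loops.
- hook_spare_tip (a point): free end of the spare hook's bar (178 mm from the post), top of the upturn: 12 mm above the bar's upper side. Loops come off or on only over this end: lift 15 to 24 mm, then slide along the bar. Nothing else stands above the bar.
- opener: bottle opener, red loop and stem, steel blade; 127 mm high, 80 g. Origin 125 mm below its hanging point, z up.
- opener_hang (a point): the opener's hanging point. Underside of the loop's top, mid-width, where the bar bears. Loop 44 mm wide (y; flat sides 5 to 46 mm below this point, grip there), 12 mm thick (x), top 7 mm above this point; opening 32 mm wide, 38 mm high; its shallow roof centres itself on the bar. x runs through the loop, z up.
- opener_tip (a point): lowest point of the opener, 120 mm below opener_hang, mid-blade, same axes. Blade 30 mm (y) x 9 mm (x), 70 to 112 mm below opener_hang, with a 9 x 9 mm rib all along its -x face centred at y = +7 mm; below that a narrower tip 25 x 5.5 mm. Fits the pocket only with x and y axes along the foam's.
- spoon: blue measuring spoon (bowl 42 mm across), 80 g, may be absent; lowest point 117 mm below spoon_hang. Origin 125 mm below its hanging point, z up.
- spoon_hang (a point): the spoon's hanging point. Underside of the loop's top, mid-width, where the bar bears. Loop 44 mm wide (y; flat sides 5 to 46 mm below this point, grip there), 12 mm thick (x), top 7 mm above this point; opening 32 mm wide, 38 mm high; its shallow roof centres itself on the bar. x runs through the loop, z up.
- strainer: steel strainer (50 mm disc) with green loop, 80 g, may be absent; lowest point 123 mm below strainer_hang. Origin 125 mm below its hanging point, z up.
- strainer_hang (a point): the strainer's hanging point. Underside of the loop's top, mid-width, where the bar bears. Loop 44 mm wide (y; flat sides 5 to 46 mm below this point, grip there), 12 mm thick (x), top 7 mm above this point; opening 32 mm wide, 38 mm high; its shallow roof centres itself on the bar. x runs through the loop, z up.
- spatula: white spatula (blade 42 mm wide) with yellow loop, 80 g, may be absent; lowest point 122 mm below spatula_hang. Origin 125 mm below its hanging point, z up.
- spatula_hang (a point): the spatula's hanging point. Underside of the loop's top, mid-width, where the bar bears. Loop 44 mm wide (y; flat sides 5 to 46 mm below this point, grip there), 12 mm thick (x), top 7 mm above this point; opening 32 mm wide, 38 mm high; its shallow roof centres itself on the bar. x runs through the loop, z up.
- foam: blue firm foam insert in a wooden frame, 212 x 132 mm (x, y), 60 mm high, fixed; origin centre of its underside, z up. One cut-out, at x = -50 mm. The timer and the candle stand on it at x = -50 and +50 mm in either order, so one of them covers the cut-out.
- pocket (a point): mouth of the cut-out, on the foam's upper side (60 mm up), middle of its blade slot; axes as the foam's. Blade slot 33 mm (y) x 12 mm (x); rib slot 12 mm wide joined on at its -x side, centred at y = +7 mm (1.5 mm play all round); 46 mm deep: fully home the opener's tip is 46 mm below this point.
- timer: white and green kitchen timer, 60 mm across, 50 mm high, origin centre of its underside, z up
- candle: tealight candle in a white cup, 38 mm across, 15 mm high, 30 g, origin centre of its underside, z up
- tray: dark wooden tray 160 x 210 mm (x, y), rim 18 mm high and 6 mm thick, floor 6 mm thick; fixed; origin centre of its underside, z up. Timer and candle go anywhere inside its rim.
- mug: blue and white mug, 82 x 114 x 91 mm, bystander, origin at its underside
- jam_jar: jam jar with white lid, 72 mm across, 102 mm high, bystander, origin centre of its underside

How it is judged:
On the way:
1. all front utensils hang on the spare hook (x of spoon_hang in the frame of hook_spare between -0.17 and -0.012 m and y of spoon_hang in the frame of hook_spare between -0.006 and 0.006 m and z of spoon_hang in the frame of hook_spare between 0.174 and 0.187 m and angle between each of spoon_hang, strainer_hang, spatula_hang's own z axis and vertical below 0.3 rad and x of strainer_hang in the frame of hook_spare between -0.17 and -0.012 m and y of strainer_hang in the frame of hook_spare between -0.006 and 0.006 m and z of strainer_hang in the frame of hook_spare between 0.174 and 0.187 m and x of spatula_hang in the frame of hook_spare between -0.17 and -0.012 m and y of spatula_hang in the frame of hook_spare between -0.006 and 0.006 m and z of spatula_hang in the frame of hook_spare between 0.174 and 0.187 m), for 0.2 s.
At the end, for the whole second after the job is handed in: Front utensils hang on the spare bar (origin 12-170 mm from post, 6 mm of its line, 174-187 mm high, tilt <0.3 rad); opener 40 mm or more deep in the pocket, tip within 4 mm of its middle, tilt <0.1, square <0.2 rad; timer and candle inside the tray rim, below 65 mm; all below 0.03 m/s (all of step 1 and linear speed of each of spoon, strainer, spatula, opener, timer, candle below 0.03 m/s and horizontal distance between opener_tip and pocket below 0.004 m and z of opener_tip in the frame of pocket below -0.04 m and angle between opener's own z axis and vertical below 0.1 rad and angle between the x axis of opener and the x axis of foam, either way round below 0.2 rad and x of timer in the frame of tray between -0.075 and 0.075 m and y of timer in the frame of tray between -0.1 and 0.1 m and height (world z) of each of timer, candle below 0.065 m and x of candle in the frame of tray between -0.075 and 0.075 m and y of candle in the frame of tray between -0.1 and 0.1 m); the robot touches nothing.
It fails at once if the mug or the jam jar is pushed more than 3 cm (distance of any of mug, jam_jar from where it was at the start of the episode above 0.03 m).
Of spoon, strainer, spatula only 1 to 3 are there at a start; the rules pass over those that are not, and their reading is None.
At some moment in a run one of timer, candle may be knocked a few centimetres aside while the robot is not near it.
It also fails if it takes over 210 s, if anything falls off the work surface, if the arm or the gripper's body presses on something with over 40 N, if the wrist force passes 120 N, or if a joint passes its speed limit or range.

## Working session

There is one attempt and no reset: what is moved stays moved. The work goes in short steps, each a Python script; the robot and the scene stay as the last script left them, time stands still between calls to the robot, and variables do not carry over. Pictures are saved under pics/ and viewed, at most 14 in all, crops included, and the job is handed in when it is done.

```bash
ls; mkdir -p pics
python3 - <<'E'
from cell import manip
import cv2, numpy as np
for n in ("side","top","wrist"):
    c=manip.calibration(n); print(n,np.round(c["camera_matrix"],1).tolist(),np.round(c["rvec"],3).ravel(),np.round(c["tvec"],3).ravel())
    R=cv2.Rodrigues(np.array(c["rvec"],float))[0]; print(-R.T@np.array(c["tvec"]).ravel(), R[2])
    cv2.imwrite(f"pics/{n}0.png",manip.capture(n)[:,:,::-1])
a=[cv2.imread(f"pics/{n}0.png") for n in ("side","top")]
o=manip.get_obs(); print(o)
E
```

```text
cell.py
pics
side [[386.8, 0.0, 322.2], [0.0, 386.8, 199.6], [0.0, 0.0, 1.0]] [ 2.202 -0.241  0.129] [-0.587  0.211  0.973]
[ 0.42491513 -0.76514707  0.75499348] [ 0.17897075  0.78086908 -0.59850895]
top [[444.1, 0.0, 320.0], [0.0, 444.1, 194.9], [0.0, 0.0, 1.0]] [ 1.534 -2.456  0.471] [0.301 0.538 1.249]
[0.15629089 0.24851837 1.36149836] [ 0.33888732 -0.15808856 -0.92744994]
wrist [[309.7, 0.0, 318.6], [0.0, 309.7, 194.6], [0.0, 0.0, 1.0]] [-2.291  1.774  0.264] [-0.724 -0.034  0.391]
[ 0.25957777 -0.68062003  0.38303463] [-0.28091581 -0.07191677 -0.95703411]
{'time': 0.15, 'q': array([ 1.24232301,  0.59989105, -0.00255278,  1.59990908,  0.00181488,
        0.94290157, -0.07979198]), 'qvel': array([-0.00021895, -0.00279195,  0.00057725, -0.00262969, -0.00132864,
       -0.0007943 ,  0.00087164]), 'effort': array([ 3.43473170e-03, -7.65584850e+01,  1.49933428e+00, -2.52566028e+01,
       -5.23130328e-02,  1.48315699e-02,  1.10697683e-04]), 'ee_pos': array([ 0.1805224 , -0.70180956,  0.21800779]), 'ee_rot': array([-5.39023020e-04,  9.92081381e-01,  1.25595492e-01, -1.25945020e-04]), 'contact_force': array([ 0.7109642 , -0.1222892 , -0.15218896]), 'moment': array([-0.00648671, -0.01560697, -0.00835698]), 'grasp_force': 0.0, 'finger_gap': 0.09314182687751245}
```

View pics/side0.png

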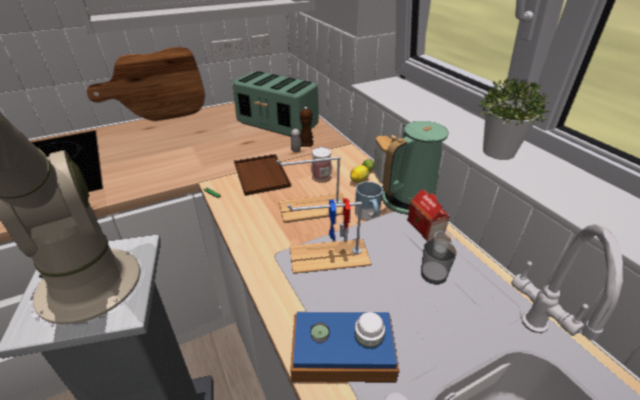

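View pics/top0.png

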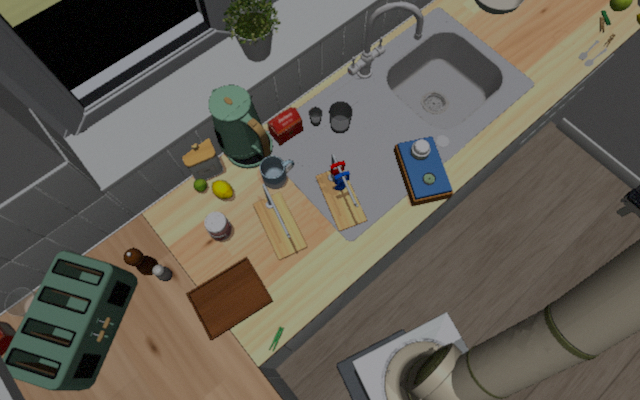

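The side view shows the full hook at (325,210), with a blue and a red utensil on its bar. The spare hook is behind it at (310,165). The foam is at (345,340), with the candle at (320,332) and the timer at (370,328), and the tray is at (262,173). The top view agrees. I'll zoom in next.

Run:
```python
import cv2, numpy as np
s=cv2.imread("pics/side0.png"); t=cv2.imread("pics/top0.png")
cv2.imwrite("pics/c1.png",cv2.resize(s[140:280,225:385],None,fx=5,fy=4.2857*1.0,interpolation=cv2.INTER_CUBIC)[:600])
cv2.imwrite("pics/c2.png",cv2.resize(t[130:270,180:380],None,fx=4,fy=4,interpolation=cv2.INTER_CUBIC))
```

```text
(no output)
```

View pics/c1.png

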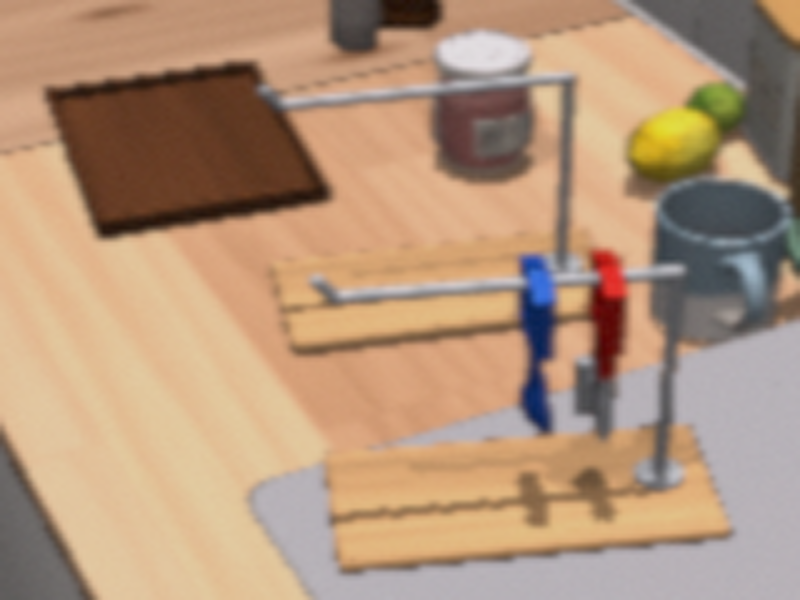

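View pics/c2.png

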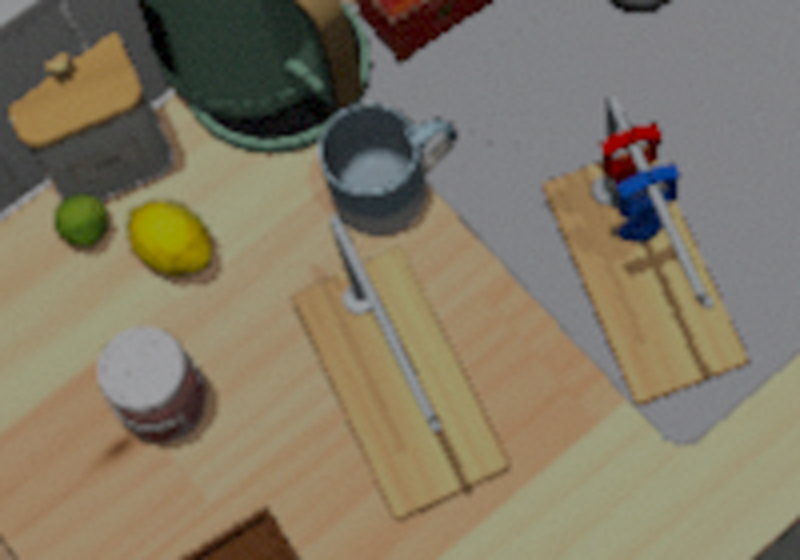

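Close up, only the spoon (blue, in front) and the opener (red, behind) hang on the full hook. The opener's rib side faces the bar tip. I'll get rough two-view positions now.

```bash
cat > h.py <<'E'
import cv2, numpy as np
from scipy.spatial.transform import Rotation as Ro
from cell import manip
def cal(n):
    c=manip.calibration(n); R=cv2.Rodrigues(np.array(c["rvec"],float))[0]; t=np.array(c["tvec"],float).ravel()
    return n,np.array(c["camera_matrix"],float),R,-R.T@t
def ray(c,p):
    n,K,R,o=c; x=(p[0]-K[0,2])/K[0,0]; y=(p[1]-K[1,2])/K[1,1]
    if n=="wrist":
        r=np.hypot(x,y); s=np.sin(r)/r if r>1e-9 else 1; d=np.array([x*s,y*s,np.cos(r)])
    else: d=np.array([x,y,1.])
    return o,R.T@(d/np.linalg.norm(d))
def plane(c,p,z):
    o,d=ray(c,p); return o+d*(z-o[2])/d[2]
def tri(*cp):  # (cal,pixel) pairs -> point, max ray distance
    A=np.zeros((3,3)); b=np.zeros(3); L=[]
    for c,p in cp:
        o,d=ray(c,p); P=np.eye(3)-np.outer(d,d); A+=P; b+=P@o; L.append((o,P))
    X=np.linalg.solve(A,b); return X,max(np.linalg.norm(P@(X-o)) for o,P in L)
def proj(c,X):
    n,K,R,o=c; v=R@(np.asarray(X)-o)
    if n=="wrist":
        r=np.hypot(v[0],v[1]); th=np.arctan2(r,v[2]); u=v[:2]/r*th
    else: u=v[:2]/v[2]
    return K[:2,:2]@u+K[:2,2]
def down(yaw): # tool down, closing line (tool y) along world direction yaw
    y=np.array([np.cos(yaw),np.sin(yaw),0]); z=np.array([0,0,-1.]); x=np.cross(y,z)
    q=Ro.from_matrix(np.c_[x,y,z]).as_quat(); return np.r_[q[3],q[:3]]
def shot(n,name):
    c=cal(n); im=manip.capture(n)[:,:,::-1].copy(); cv2.imwrite(f"pics/{name}.png",im); return c,im
E
python3 - <<'E'
from h import *
S=cal("side");T=cal("top")
s=lambda x,y:(S,(225+x/5,140+y/4.2857)); t=lambda x,y:(T,(180+x/4,130+y/4))
for k,a,b in [("fulltip",s(318,280),t(706,299)),("fullpost",s(683,270),t(610,100)),("sparetip",s(262,92),t(436,425)),("sparepost",s(570,78),t(335,220)),
  ("spoontop",s(535,262),t(648,183)),("openertop",s(607,258),t(632,140))]:
    X,e=tri(a,b); print(k,X.round(4),round(e,4))
P=lambda c,p,z:plane(c,p,z).round(3)
print("candle",P(S,(320,330),.075),P(T,(429,178),.075),"timer",P(S,(371,322),.11),P(T,(422,147),.11))
print("foam S",[P(S,p,.06) for p in [(296,313),(389,313),(396,370),(292,370)]])
print("tray T",[P(T,p,.018) for p in [(187,292),(245,259),(272,297),(213,337)]])
print("tray S",[P(S,p,.018) for p in [(235,161),(277,154),(290,186),(246,194)]])
E
```

```text
fulltip [ 0.5116 -0.0308  0.1884] 0.0011
fullpost [ 0.6897 -0.0436  0.1754] 0.0008
sparetip [0.5115 0.1784 0.1872] 0.0011
sparepost [0.6905 0.1796 0.1744] 0.0004
spoontop [ 0.6142 -0.0355  0.1863] 0.0026
openertop [ 0.6495 -0.0405  0.1874] 0.0023
candle [ 0.527 -0.307  0.075] [ 0.526 -0.306  0.075] timer [ 0.623 -0.335  0.11 ] [ 0.618 -0.327  0.11 ]
foam S [array([ 0.488, -0.245,  0.06 ]), array([ 0.684, -0.288,  0.06 ]), array([ 0.651, -0.413,  0.06 ]), array([ 0.459, -0.371,  0.06 ])]
tray T [array([0.54 , 0.516, 0.018]), array([0.557, 0.321, 0.018]), array([0.415, 0.292, 0.018]), array([0.385, 0.492, 0.018])]
tray S [array([0.385, 0.495, 0.018]), array([0.541, 0.513, 0.018]), array([0.557, 0.293, 0.018]), array([0.411, 0.278, 0.018])]
```

Run:
```python
from h import *
import pickle
out={}
for k,p in [("D",(.60,-.38,.30)),("C",(.56,-.24,.30)),("A",(.60,-.02,.32)),("B",(.60,.13,.32))]:
    manip.goto(p,down(np.pi/2)); c,im=shot("wrist",k); out[k]=c
    o=manip.get_obs(); print(k,o["time"],o["q"].round(2),o["ee_pos"].round(4),c[3].round(3))
pickle.dump(out,open("cal.pkl","wb"))
g=lambda k:cv2.resize(cv2.imread(f"pics/{k}.png"),(400,250))
cv2.imwrite("pics/m1.png",np.vstack([np.hstack([g("D"),g("C")]),np.hstack([g("A"),g("B")])]))
```

```text
D 2.1333 [ 0.95  0.62 -0.79  1.51  0.46  1.2   1.65] [ 0.5993 -0.3811  0.2996] [ 0.519 -0.38   0.465]
C 2.8167 [ 0.88  0.49 -0.84  1.75  0.41  1.09  1.47] [ 0.5601 -0.2413  0.3   ] [ 0.48  -0.239  0.465]
A 3.7667 [ 0.53  0.47 -0.86  1.74  0.39  1.12  1.11] [ 0.6001 -0.0227  0.3193] [ 0.52  -0.021  0.485]
B 4.4667 [ 0.27  0.49 -0.86  1.71  0.4   1.13  0.86] [0.6005 0.1279 0.3196] [0.52  0.13  0.485]
```

View pics/m1.png

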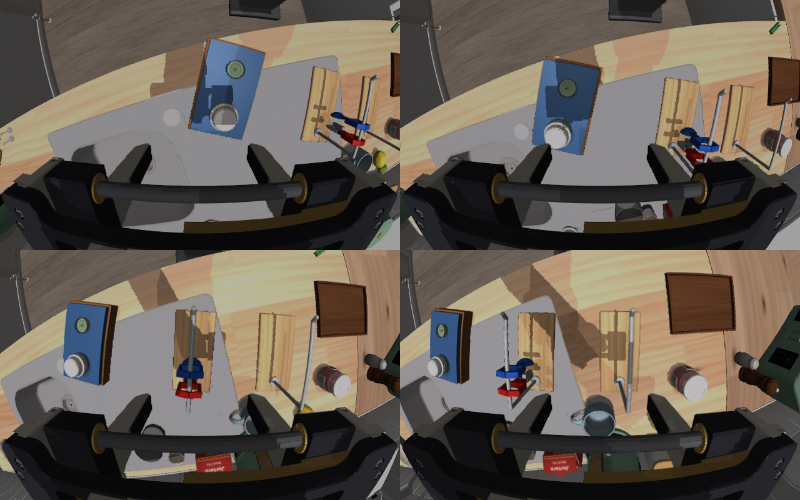

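The wrist views are clear, and the gripper hides only the far side. I'll crop the bars and loops for two-view measurement.

Run:
```python
import cv2,numpy as np
A=cv2.imread("pics/A.png");B=cv2.imread("pics/B.png")
z=lambda I,x0,x1:cv2.resize(I[80:260,x0:x1],None,fx=3,fy=3,interpolation=cv2.INTER_CUBIC)
# A full 270-335, B full 155-220, A spare 430-525, B spare 345-385
cv2.imwrite("pics/m2.png",np.hstack([z(A,275,340),z(B,155,220),z(A,430,520),z(B,340,385)]))
```

```text
(no output)
```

View pics/m2.png

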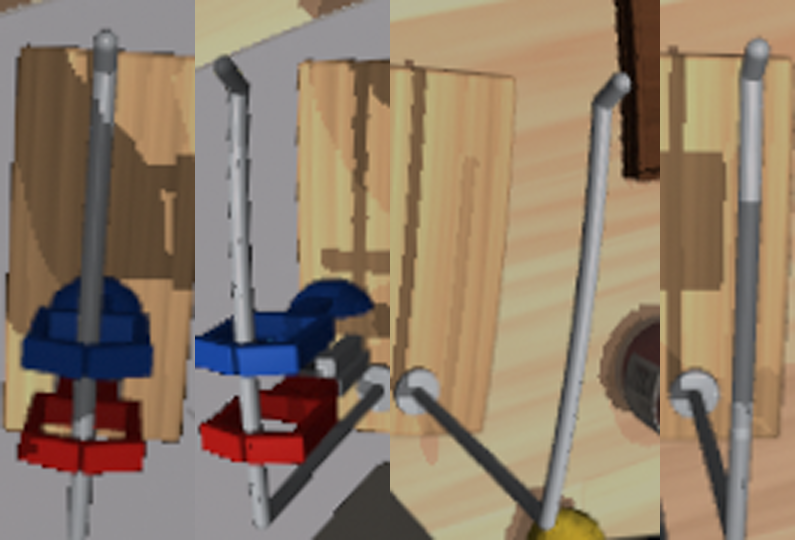

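```bash
cat >> h.py <<'E'
import pickle
E
python3 - <<'E'
from h import *
C=pickle.load(open("cal.pkl","rb"))
f=lambda k,x0,X0:(lambda u,v:(C[k],(X0+(u-x0)/3,80+v/3)))
fa,fb,sa,sb=f("A",0,275),f("B",195,155),f("A",390,430),f("B",660,340)
for k,a,b in [("fulltip",fa(106,34),fb(221,61)),("sparetip",sa(625,78),sb(759,44)),("sparepost",sa(548,527),None),
   ("spoonpeak",fa(88,350),fb(251,345)),("openerpeak",fa(83,440),fb(254,433))]:
    if b: X,e=tri(a,b); print(k,X.round(4),round(e,4))
for k,L in [("full",[fa(102,110),fa(97,200),fa(90,275),fa(80,500),fb(238,105),fb(241,180),fb(246,280),fb(252,395),fb(262,515)]),
            ("spare",[sa(603,110),sa(592,220),sa(573,370),sa(549,520),sb(752,90),sb(750,200),sb(743,380),sb(738,500)])]:
    Q=np.array([plane(*l,.177)[:2] for l in L]); print(k,Q.round(4).tolist())
    p=np.polyfit(Q[:,0],Q[:,1],1); print("yaw",np.arctan(p[0]).round(4),"y@.52,.69",np.polyval(p,[.52,.69]).round(4))
E
```

```text
fulltip [ 0.5085 -0.029   0.189 ] 0.0003
sparetip [0.5105 0.181  0.1906] 0.0001
spoonpeak [ 0.6164 -0.0366  0.1707] 0.0007
openerpeak [ 0.6502 -0.0388  0.1747] 0.0002
full [[0.5328, -0.0308], [0.5629, -0.0326], [0.5886, -0.0352], [0.6731, -0.0402], [0.5248, -0.0292], [0.5519, -0.03], [0.5888, -0.0319], [0.6337, -0.0358], [0.6852, -0.0406]]
yaw -0.0696 y@.52,.69 [-0.0289 -0.0408]
spare [[0.5229, 0.1808], [0.5646, 0.1799], [0.6238, 0.1803], [0.6894, 0.1827], [0.5257, 0.1813], [0.5627, 0.1815], [0.6266, 0.1817], [0.6739, 0.1825]]
yaw 0.0097 y@.52,.69 [0.1806 0.1822]
```

Two-view checks hold: tip heights are about 0.19, and the spoon and opener sit 107 and 143 mm from the tip. Next I move the spoon.

```bash
cat >> h.py <<'E'
FT=np.array([.5088,-.0288]); FY=-.070; ST=np.array([.5105,.181]); SY=.0097
fp=lambda s,z:np.r_[FT+s*np.array([np.cos(FY),np.sin(FY)]),z]   # s = distance from tip towards post
sp=lambda s,z:np.r_[ST+s*np.array([np.cos(SY),np.sin(SY)]),z]
qF=down(FY+np.pi/2); qS=down(SY+np.pi/2)
def st(m=""):
    o=manip.get_obs(); print(m,"t",round(o["time"],1),"p",o["ee_pos"].round(4),"F",o["contact_force"].round(1),"gap",round(o["finger_gap"],4),"gf",round(o["grasp_force"],1))
E
python3 - <<'E'
from h import *
manip.goto(fp(107,0.25) if 0 else fp(.107,.25),qF)
manip.move_linear(fp(.107,.139)); st("down")
manip.set_gripper(0.0,20); st("grip")
manip.move_linear(fp(.107,.159),v=.08); st("lift")
manip.move_linear(fp(-.045,.159),v=.12); st("out")
shot("wrist","W1"); shot("side","S1")
manip.move_linear(sp(-.045,.159),qS,v=.2)
shot("side","S2")
a=cv2.imread("pics/S1.png")[130:270,240:390]; b=cv2.imread("pics/S2.png")[120:260,220:370]
cv2.imwrite("pics/m3.png",cv2.resize(np.hstack([a,b]),None,fx=2.66,fy=2.66,interpolation=cv2.INTER_CUBIC))
E
```

```text
down t 6.1 p [ 0.6161 -0.0356  0.1399] F [-0.2 -0.   0.5] gap 0.0931 gf 0.0
grip t 6.9 p [ 0.6155 -0.0365  0.139 ] F [-0.7 -2.   1.3] gap 0.0454 gf 20.0
lift t 7.3 p [ 0.6159 -0.0362  0.1598] F [-0.9 -0.6 -0.9] gap 0.0454 gf 20.0
out t 8.8 p [ 0.4646 -0.0256  0.159 ] F [ 0.3  0.8 -0.2] gap 0.0456 gf 20.0
```

View pics/m3.png

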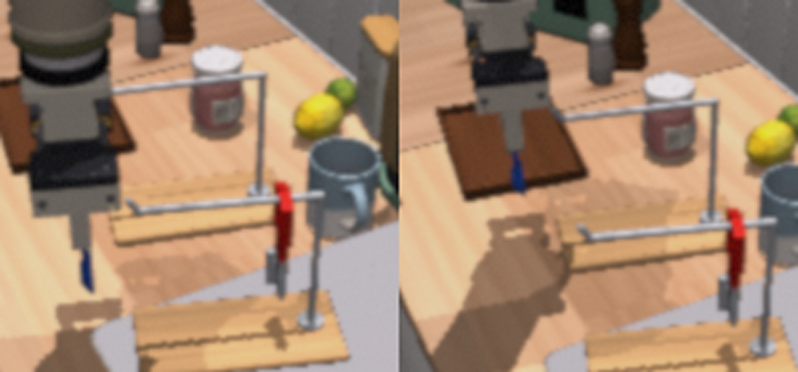

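The spoon is off the full hook and held nearly vertical in front of the spare tip. The opener is undisturbed. Next I thread the spoon on.

Run:
```python
from h import *
print(manip.move_linear(sp(.090,.159),v=.12,stop_force=6)); st("in")
print(manip.move_linear(sp(.090,.137),v=.05,stop_force=6)); st("low")
manip.set_gripper(.09); st("rel")
manip.move_linear(sp(.090,.30),v=.15)
manip.goto([.55,-.25,.30],down(np.pi/2)); manip.pause(.2)
c,im=shot("wrist","E"); pickle.dump(c,open("calE.pkl","wb")); shot("side","S3"); st()
a=cv2.imread("pics/S3.png")[140:280,225:385]
x=cv2.resize(a,(400,350)); e=cv2.resize(im[:230],None,fx=.6,fy=.6)
b=im[60:260,150:400]
cv2.imwrite("pics/m4.png",np.hstack([x,cv2.resize(b,(400,350))]))
```

```text
False
in t 11.4 p [0.5998 0.1819 0.159 ] F [-0.1 -0.4 -0.9] gap 0.0453 gf 20.0
True
low t 11.8 p [0.6003 0.1817 0.138 ] F [-0.  -1.4  4.1] gap 0.0455 gf 20.0
rel t 12.7 p [0.6002 0.1814 0.1383] F [-1.   0.  -0.1] gap 0.0901 gf 0.0
 t 15.8 p [ 0.5503 -0.2493  0.3001] F [-0.1 -0.3  0.7] gap 0.09 gf 0.0
```

View pics/m4.png

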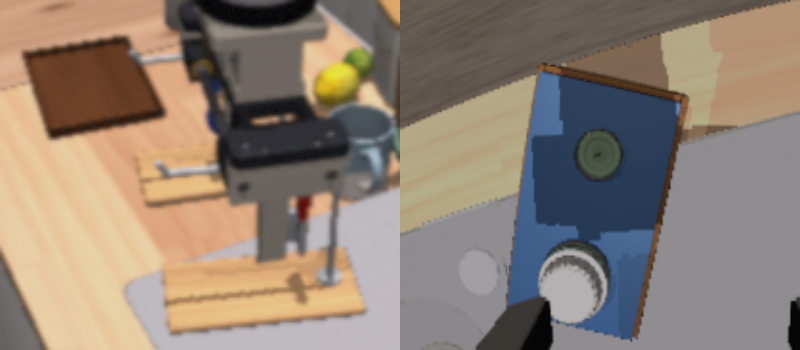

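Run:
```python
from h import *
C=pickle.load(open("cal.pkl","rb")); C["E"]=pickle.load(open("calE.pkl","rb"))
pt={}
for k in "DCE":
    im=cv2.imread(f"pics/{k}.png"); h=cv2.cvtColor(im,cv2.COLOR_BGR2HSV)
    m=cv2.inRange(h,(98,110,40),(125,255,255)); m=cv2.morphologyEx(m,cv2.MORPH_OPEN,np.ones((3,3)))
    cs=cv2.findContours(m,cv2.RETR_EXTERNAL,cv2.CHAIN_APPROX_NONE)[0]; c=max(cs,key=cv2.contourArea); hull=cv2.convexHull(c)
    ap=cv2.approxPolyDP(hull,8,True)[:,0]; print(k,ap.tolist())
    print("  foam",[plane(C[k],p,.06)[:2].round(4).tolist() for p in ap])
    f=np.zeros_like(m); cv2.fillPoly(f,[hull],255); f=cv2.erode(f,np.ones((5,5)))
    w=cv2.inRange(h,(0,0,110),(180,45,255))&f   # white things
    g=cv2.inRange(h,(30,40,30),(75,255,200))&f  # wax
    for nm,M in (("white",w),("green",g)):
        n,l,s,ce=cv2.connectedComponentsWithStats(M)
        for i in range(1,n):
            if s[i,4]>120: print("  ",nm,s[i].tolist(),ce[i].round(1)); pt.setdefault((k,nm),ce[i]) 
for nm in ("white","green"):
  for a,b in ("DC","DE"):
    if (a,nm) in pt and (b,nm) in pt: X,e=tri((C[a],pt[a,nm]),(C[b],pt[b,nm])); print(nm,a,b,X.round(4),e.round(4))
```

```text
D [[361, 70], [422, 87], [385, 222], [305, 206], [327, 106]]
  foam [[0.474, -0.3255], [0.4921, -0.2425], [0.6825, -0.2854], [0.6579, -0.3991], [0.5221, -0.3693]]
   white [336, 166, 41, 45, 771] [353.  192.6]
   green [363, 97, 27, 28, 582] [376.1 110.6]
C [[231, 96], [318, 112], [288, 247], [212, 230]]
  foam [[0.4665, -0.3557], [0.4909, -0.2407], [0.6827, -0.2846], [0.6577, -0.3983]]
   white [230, 196, 44, 42, 1228] [250.3 217.6]
   green [255, 127, 27, 27, 555] [267.8 140.5]
E [[238, 102], [322, 118], [294, 252], [218, 233]]
  foam [[0.4659, -0.3544], [0.4893, -0.2437], [0.6814, -0.2837], [0.6531, -0.3969]]
   white [237, 202, 43, 42, 1179] [257.1 223.5]
   green [261, 134, 27, 27, 555] [274.2 147.4]
white D C [ 0.6345 -0.3347  0.0696] 0.0013
white D E [ 0.6358 -0.3343  0.065 ] 0.0013
green D C [ 0.527  -0.3062  0.0661] 0.0001
green D E [ 0.527  -0.3061  0.0655] 0.0001
```

Candle wax: (0.527,-0.306,0.066). The timer is near (0.622,-0.330), and foam yaw is about -0.22, all in line with the given sizes. I'll clear the candle first, then look at the foam beneath it.

```bash
cat >> h.py <<'E'
FOY=-.22; TY=.12; qO=down(FOY+np.pi/2); qT=down(TY+np.pi/2); TC=np.array([.474,.400])
E
python3 - <<'E'
from h import *
print("jar",plane(cal("top"),(216,219),.102).round(3))
p=np.array([.527,-.306])
manip.set_gripper(.075)
manip.goto(np.r_[p,.14],qO); manip.move_linear(np.r_[p,.0625],v=.1,stop_force=8); st("at candle")
manip.set_gripper(0,12); st("grip")
manip.move_linear(np.r_[p,.22],v=.15); st("lift")
manip.pause(.1); c,im=shot("wrist","G"); pickle.dump(c,open("calG.pkl","wb"))
t=np.array([.480,.352])
for n,w in [("via",[.46,.05,.30])]: manip.goto(w,down(1.62))
manip.goto(np.r_[t,.20],qT); st("over tray")
manip.move_linear(np.r_[t,.0095],v=.12,stop_force=6); st("low")
manip.set_gripper(.06); manip.move_linear(np.r_[t,.25],v=.2); st("rel")
c,im2=shot("wrist","H"); pickle.dump(c,open("calH.pkl","wb"))
cv2.imwrite("pics/m5.png",np.hstack([cv2.resize(im[40:290,130:450],(400,312)),cv2.resize(im2[20:270,150:470],(400,312))]))
E
```

```text
jar [0.684 0.348 0.102]
at candle t 17.9 p [ 0.5274 -0.306   0.0629] F [ 0.2 -0.5 -0.2] gap 0.0751 gf 0.0
grip t 18.6 p [ 0.527  -0.306   0.0626] F [-0.1  1.1  1.3] gap 0.0366 gf 12.0
lift t 19.8 p [ 0.5265 -0.3059  0.2191] F [-0.9  0.5 -0.1] gap 0.0368 gf 12.0
over tray t 22.6 p [0.4809 0.3505 0.2   ] F [ 0.6 -0.4 -0.2] gap 0.0371 gf 12.0
low t 24.3 p [0.4803 0.3523 0.0101] F [ 0.2  0.6 -0.5] gap 0.0369 gf 12.0
rel t 26.3 p [0.4797 0.3513 0.2489] F [-0.7 -0.5 -0.5] gap 0.0601 gf 0.0
```

View pics/m5.png

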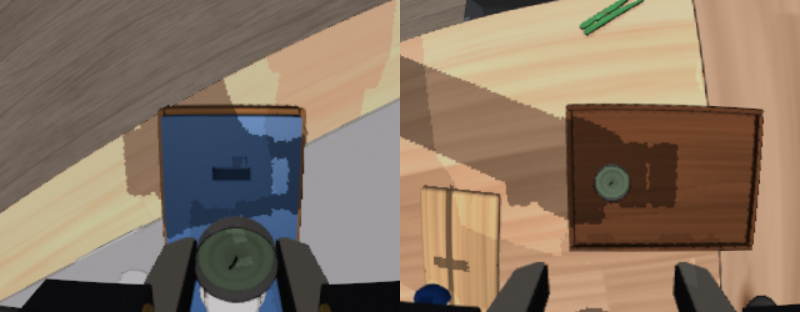

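The candle is in the tray at (611,182). The cut-out is at (231,172), with its rib notch towards the robot and +y, so the foam's x axis points away from the robot, as the opener already hangs. Next the timer, then close pocket views.

Run:
```python
from h import *
p=np.array([.6215,-.3300])
manip.set_gripper(.093)
manip.goto([.46,.05,.30],down(1.62))
manip.goto(np.r_[p,.20],qO)
print(manip.move_linear(np.r_[p,.068],v=.1,stop_force=8)); st("at timer")
manip.set_gripper(0,25); st("grip")
manip.move_linear(np.r_[p,.25],v=.15); st("lift")
manip.goto([.46,.05,.30],down(1.62))
t=np.array([.468,.448])
manip.goto(np.r_[t,.22],qT)
print(manip.move_linear(np.r_[t,.013],v=.12,stop_force=6)); st("low")
manip.set_gripper(.085); manip.move_linear(np.r_[t,.27],v=.2); st("rel")
c,im2=shot("wrist","I"); pickle.dump(c,open("calI.pkl","wb"))
manip.goto([.46,.05,.30],down(1.62))
L=[]
for k,w in [("J",[.60,-.30,.24]),("K",[.54,-.37,.24]),("L",[.56,-.27,.20])]:
    manip.goto(w,qO); manip.pause(.3); c,im=shot("wrist",k); pickle.dump(c,open(f"cal{k}.pkl","wb"))
    u=proj(c,[.526,-.308,.06]).round().astype(int); print(k,u)
    L.append(cv2.resize(im[max(u[1]-40,0):u[1]+40,u[0]-40:u[0]+40],(266,266),interpolation=cv2.INTER_CUBIC)) if u[1]>=40 else None
cv2.imwrite("pics/m6.png",np.vstack([np.hstack(L),cv2.resize(im2[0:220,150:550],(266*len(L),300))]))
st()
```

```text
False
at timer t 31.3 p [ 0.6219 -0.3302  0.0687] F [-0.5 -0.4 -0.2] gap 0.0927 gf 0.0
grip t 31.9 p [ 0.6215 -0.3301  0.068 ] F [-0.1 -0.3  0.7] gap 0.0594 gf 25.0
lift t 33.3 p [ 0.621  -0.33    0.2489] F [ 0.8  0.7 -1.3] gap 0.0596 gf 25.0
True
low t 38.0 p [0.4679 0.448  0.0139] F [-0.3  0.   5.3] gap 0.0596 gf 25.0
rel t 40.0 p [0.4678 0.4475 0.2688] F [ 0.8  0.5 -0. ] gap 0.0851 gf 0.0
J [295 112]
K [367 151]
L [274 159]
 t 45.0 p [ 0.5599 -0.271   0.2001] F [ 0.7 -0.2  0.2] gap 0.085 gf 0.0
```

View pics/m6.png

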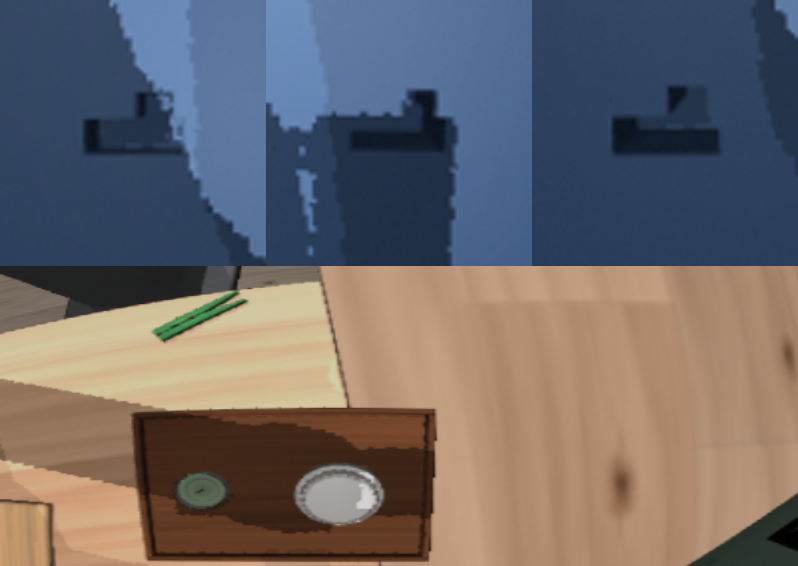

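The timer and candle are both inside the tray. Shadows hamper the pocket views, so I'll take closer ones with the wrist turned both ways, which cancels the camera bias.

Run:
```python
from h import *
d=np.array([np.cos(FOY),np.sin(FOY)]); P=np.array([.5257,-.3085]); L=[]
q2=down(FOY-np.pi/2)
for k,w,q in [("M",P+.02*d,qO),("N",P-.02*d,q2)]:
    manip.goto(np.r_[w,.16],q); manip.move_linear(np.r_[w,.10],v=.1); manip.pause(.4); c,im=shot("wrist",k); pickle.dump(c,open(f"cal{k}.pkl","wb"))
    u=proj(c,np.r_[P,.06]).round().astype(int); print(k,u,c[3].round(3),c[2][2].round(3))
    L.append(cv2.resize(im[u[1]-40:u[1]+40,u[0]-40:u[0]+40],(400,400),interpolation=cv2.INTER_CUBIC))
    manip.move_linear(np.r_[w,.16],v=.15)
cv2.imwrite("pics/m7.png",cv2.convertScaleAbs(np.hstack(L),alpha=1.5)); st()
```

```text
M [317 192] [ 0.467 -0.294  0.265] [ 0.284 -0.064 -0.957]
N [320 194] [ 0.586 -0.321  0.265] [-0.282  0.062 -0.957]
 t 50.5 p [ 0.5063 -0.3037  0.1597] F [-0.4  0.8  0.2] gap 0.085 gf 0.0
```

View pics/m7.png

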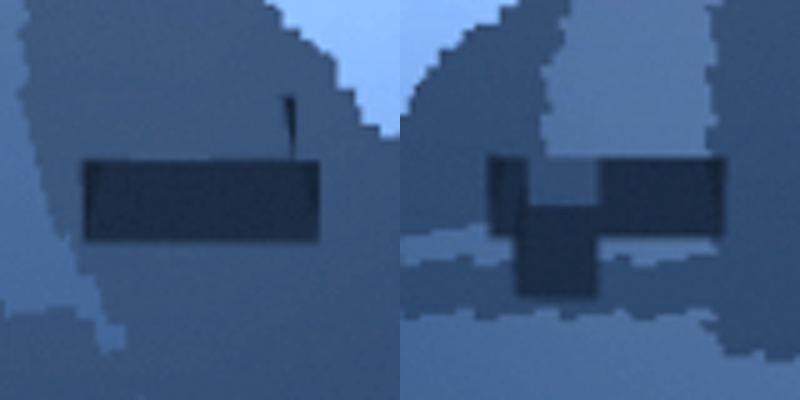

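Run:
```python
from h import *
cs={}
for k,x0,o,cor in [("M",0,(277,152),[(84,160),(319,160),(319,242),(84,242)]),("N",400,(280,154),[(724,238),(488,238),(488,157),(724,157)])]:
    c=pickle.load(open(f"cal{k}.pkl","rb"))
    px=[(o[0]+(u-x0+.5)/5-.5,o[1]+(v+.5)/5-.5) for u,v in cor]; cs[k]=(c,px)
    Q=np.array([plane(c,p,.06)[:2] for p in px]); e=Q[1]-Q[0]; e2=Q[2]-Q[3]
    print(k,Q.mean(0).round(4),"yaw",np.round([np.arctan2(-v[0],v[1]) for v in (e,e2)],3),"w",np.linalg.norm(e).round(4),np.linalg.norm(Q[2]-Q[1]).round(4))
for i in range(4):
    X,e=tri((cs["M"][0],cs["M"][1][i]),(cs["N"][0],cs["N"][1][i])); print(X.round(4),e.round(4))
```

```text
M [ 0.5255 -0.3086] yaw [-0.219 -0.219] w 0.0323 0.0118
N [ 0.5259 -0.3089] yaw [-0.219 -0.219] w 0.033 0.0117
[ 0.5164 -0.3235  0.0591] 0.0003
[ 0.5235 -0.2915  0.0591] 0.0
[ 0.5351 -0.2941  0.0593] 0.0002
[ 0.5279 -0.3261  0.0593] 0.0
```

Both orientations agree: pocket at (0.5257, -0.3088), height 0.059, yaw -0.219. Now I take the opener.

```bash
cat >> h.py <<'E'
PK=np.array([.5257,-.3088]); PY=-.219; qP=down(PY+np.pi/2)
E
python3 - <<'E'
from h import *
manip.set_gripper(.08)
manip.goto([.50,-.2,.30],down(np.pi/2))
manip.goto(fp(.143,.25),qF)
print(manip.move_linear(fp(.143,.139),v=.12,stop_force=8)); st("down")
manip.set_gripper(0.0,40); st("grip")
manip.move_linear(fp(.143,.159),v=.08); st("lift")
print(manip.move_linear(fp(-.045,.159),v=.12,stop_force=8)); st("out")
manip.move_linear(fp(-.045,.24),v=.15)
manip.move_linear(np.r_[PK,.24],qP,v=.15)
manip.move_linear(np.r_[PK,.079+.06+.025],v=.1); manip.pause(.4); st("above")
ims=[]
for n in ("wrist","side","top"):
    c,im=shot(n,"O"+n); pickle.dump(c,open(f"calO{n}.pkl","wb"))
    u=proj(c,np.r_[PK,.085]).round().astype(int); print(n,u)
    r=60 if n=="wrist" else 40
    u=np.clip(u,r,[640-r,400-r]); print(u); ims.append(cv2.resize(im[u[1]-r:u[1]+r,u[0]-r:u[0]+r],(266,266),interpolation=cv2.INTER_CUBIC))
cv2.imwrite("pics/m8.png",cv2.resize(np.hstack(ims),(798,266)))
E
```

```text
False
down t 54.6 p [ 0.6519 -0.0387  0.1398] F [ 0.2 -1.4 -0. ] gap 0.0798 gf 0.0
grip t 55.2 p [ 0.6515 -0.039   0.1391] F [-0.6 -2.3  1.7] gap 0.0445 gf 40.0
lift t 55.6 p [ 0.6517 -0.0387  0.1597] F [-0.  0. -1.] gap 0.0448 gf 40.0
False
out t 57.4 p [ 0.4645 -0.0256  0.159 ] F [ 0.6  0.7 -0.9] gap 0.0444 gf 40.0
above t 61.4 p [ 0.5257 -0.3089  0.1642] F [-0.3  0.  -0.4] gap 0.0447 gf 40.0
wrist [317 202]
[317 202]
side [319 328]
[319 328]
top [431 176]
[431 176]
```

View pics/m8.png

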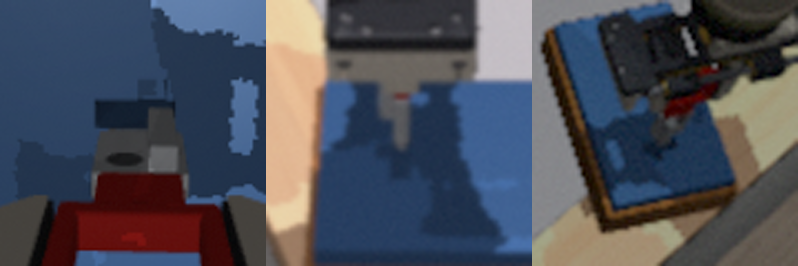

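The wrist view shows the opener over the slot with its rib on the notch side, tip around (130,130) in the crop. I'll zoom in to measure the in-hand offset from the rib's lower corners.

Run:
```python
from h import *
c=pickle.load(open("calOwrist.pkl","rb")); im=cv2.imread("pics/Owrist.png")
x0,y0=290,180; Z=8
b=cv2.convertScaleAbs(cv2.resize(im[y0:y0+65,x0:x0+85],None,fx=Z,fy=Z,interpolation=cv2.INTER_CUBIC),alpha=1.7)
Rz=np.array([[np.cos(PY),-np.sin(PY)],[np.sin(PY),np.cos(PY)]])
zh=.1642+.041
for nm,x,y,d in [("ribA",-13.5,2.5,112),("ribB",-13.5,11.5,112),("ribTopA",-13.5,2.5,70),("ribTopB",-13.5,11.5,70),("tipL",-2.75,-12.5,120),("tipR",-2.75,12.5,120),("blL",-4.5,-15,112),("blR",-4.5,15,112)]:
    u=proj(c,np.r_[PK+Rz@np.array([x,y])/1e3,zh-d/1e3]); k=((u-[x0,y0]+.5)*Z-.5).round().astype(int); print(nm,k)
cv2.imwrite("pics/m9.png",b)
```

```text
ribA [247  76]
ribB [338  76]
ribTopA [249 214]
ribTopB [358 214]
tipL [101 154]
tipR [343 154]
blL [ 72 162]
blR [371 162]
```

View pics/m9.png

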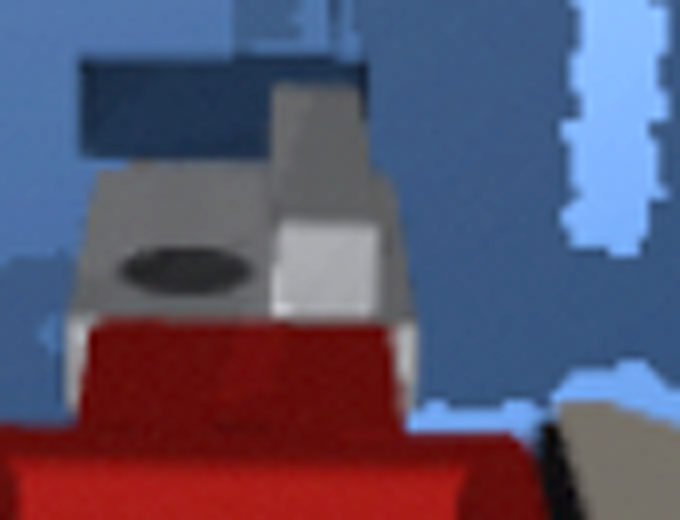

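Run:
```python
from h import *
c=pickle.load(open("calOwrist.pkl","rb")); x0,y0=290,180; Z=8
Rz=np.array([[np.cos(PY),-np.sin(PY)],[np.sin(PY),np.cos(PY)]])
for x,y in [(-6,-16.5),(6,-16.5),(-6,16.5),(-6,1),(-6,13),(-15,1),(-15,13)]:
    u=proj(c,np.r_[PK+Rz@np.array([x,y])/1e3,.06]); print("slot",x,y,((u-[x0,y0]+.5)*Z-.5).round())
un=lambda k:((np.array(k)+.5)/Z-.5+[x0,y0])
# seen opener features at their nominal heights, in opener frame relative to nominal
for nm,k,x,y,d in [("ribA",(272,86),-13.5,2.5,112),("ribB",(367,86),-13.5,11.5,112),("ribTopA",(275,220),-13.5,2.5,70),("ribTopB",(378,220),-13.5,11.5,70),("blL",(95,171),-4.5,-15,112),("blR",(395,175),-4.5,15,112)]:
    X=plane(c,un(k),.1642+.041-d/1e3)[:2]; print(nm,(Rz.T@(X-PK)*1e3-[x,y]).round(2))
```

```text
slot -6 -16.5 [77. 59.]
slot 6 -16.5 [ 79. 160.]
slot -6 16.5 [369.  59.]
slot -6 1 [232.  59.]
slot -6 13 [338.  59.]
slot -15 1 [232. -18.]
slot -15 13 [339. -18.]
ribA [1.07 2.5 ]
ribB [1.06 2.94]
ribTopA [0.52 2.14]
ribTopB [0.52 1.7 ]
blL [0.97 2.29]
blR [1.36 2.42]
```

The slot's projection matches its measured position, but the opener sits (+1.0, +2.4) mm off in the hand, in foam axes. I'll correct for that and insert.

Run:
```python
from h import *
Rz=np.array([[np.cos(PY),-np.sin(PY)],[np.sin(PY),np.cos(PY)]])
p=PK+Rz@np.array([-.0009,-.0024])
manip.move_linear(np.r_[p,.1642],v=.05)
r=manip.move_linear(np.r_[p,.142],v=.03,stop_force=8); st(f"tip {r}")
r=manip.move_linear(np.r_[p,.120],v=.03,stop_force=10); st(f"mid {r}")
if not r:
    r=manip.move_linear(np.r_[p,.090],v=.03,stop_force=25); st(f"home {r}")
```

```text
tip False t 62.7 p [ 0.5244 -0.3109  0.1421] F [-0.6 -0.1 -0.4] gap 0.0447 gf 40.0
mid False t 63.6 p [ 0.5244 -0.3109  0.1201] F [-0.4 -0.4 -1.3] gap 0.0445 gf 40.0
home False t 64.8 p [ 0.5268 -0.3113  0.0921] F [ 0.9 -0.9 15.9] gap 0.0446 gf 40.0
```

The opener seats at TCP z 0.092 (expected 0.093) with 16 N push-back. I'll release, retreat and check.

Run:
```python
from h import *
manip.set_gripper(.075); st("rel")
o=manip.get_obs()["ee_pos"]
manip.move_linear(np.r_[o[:2],.26],v=.12)
manip.goto([.46,-.12,.36],down(1.5)); manip.pause(.5)
c,im=shot("wrist","F1"); pickle.dump(c,open("calF1.pkl","wb"))
s=shot("side","F2")[1]; t=shot("top","F3")[1]
z=lambda i,w:cv2.resize(i,(w,300),interpolation=cv2.INTER_CUBIC)
cv2.imwrite("pics/m10.png",np.vstack([np.hstack([z(im[40:290],490),z(s[260:390,270:410],310)]),np.hstack([z(s[120:280,210:400],400),z(t[120:350,170:470],400)])])); st()
```

```text
rel t 65.5 p [ 0.5242 -0.3109  0.0899] F [-0.2 -0.1  0.7] gap 0.0747 gf 0.0
 t 68.6 p [ 0.46 -0.12  0.36] F [ 0.6 -0.3 -0.8] gap 0.0749 gf 0.0
```

View pics/m10.png

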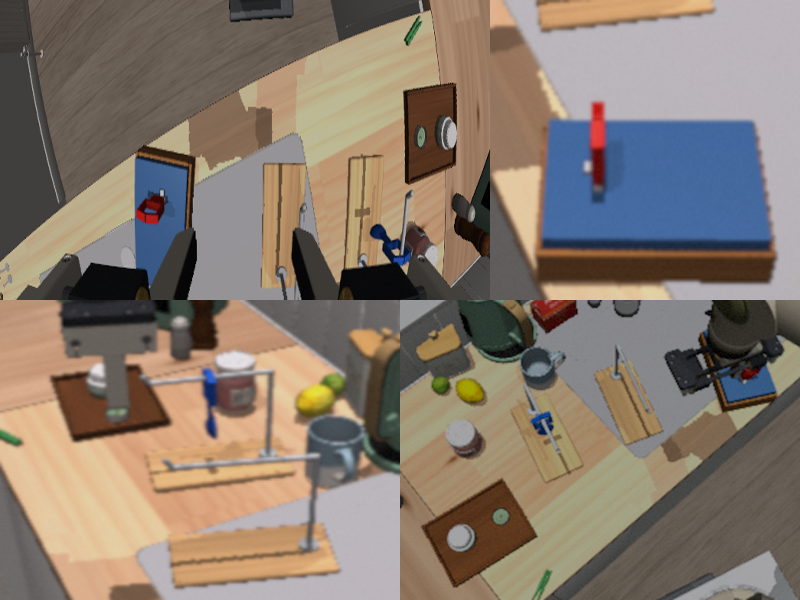

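The opener stands upright in the foam, the spoon hangs on the spare bar, and the timer and candle are in the tray. I'll confirm with numbers before handing in.

Run:
```python
from h import *
S=cal("side");T=cal("top"); W=pickle.load(open("calF1.pkl","rb"))
R=np.array([[np.cos(TY),np.sin(TY)],[-np.sin(TY),np.cos(TY)]])
for n,p,z in [("timer",(215,301.7),.05),("candle",(245.8,286.4),.021)]:
    X=plane(T,p,z); print(n,X.round(3),"tray",(R@(X[:2]-TC)).round(3))
def red(f,box):
    h=cv2.cvtColor(cv2.imread(f),cv2.COLOR_BGR2HSV); m=cv2.inRange(h,(0,150,60),(8,255,255))|cv2.inRange(h,(172,150,60),(180,255,255))
    k=np.zeros_like(m);k[box[1]:box[3],box[0]:box[2]]=255;m&=k; v,u=np.nonzero(m); return u,v
u,v=red("pics/F2.png",(280,270,400,370)); top=v.min(); print("side red",u.min(),u.max(),top,v.max())
su=u[v<=top+1].mean()
for zt in (.141,.135,.147):
    print(zt,"pred side top px",proj(S,np.r_[PK,zt]).round(1))
print("seen",su,top)
u0=u[v<=top+3].mean();u1=u[v>=v.max()-3].mean(); print("lean px",u0,u1,"pred",proj(S,np.r_[PK,.141])[0],proj(S,np.r_[PK,.085])[0])
def blue(f,box):
    h=cv2.cvtColor(cv2.imread(f),cv2.COLOR_BGR2HSV); m=cv2.inRange(h,(105,150,60),(130,255,255)); v,u=np.nonzero(m[box[1]:box[3],box[0]:box[2]]); return u+box[0],v+box[1]
u,v=blue("pics/F2.png",(290,140,330,200)); print("spoon seen",u[v<=v.min()+2].mean(),v.min(),v.max(),"pred",proj(S,sp(.09,.187)).round(1),proj(S,sp(.09,.063)).round(1))
```

```text
timer [0.469 0.446 0.05 ] tray [0.    0.046]
candle [0.478 0.35  0.021] tray [-0.002 -0.05 ]
side red 316 321 305 339
0.141 pred side top px [319.5 310.2]
0.135 pred side top px [319.4 312.2]
0.147 pred side top px [319.5 308.2]
seen 318.5 305
lean px 318.5 318.6 pred 319.450246814299 319.3993370399843
spoon seen 308.25 157 190 pred [308.5 157.4] [309.1 192.5]
```

Everything is in place. To be sure the opener is fully home, I'll press its top with closed fingers and read the height.

Run:
```python
from h import *
manip.set_gripper(0)
manip.goto(np.r_[PK,.24],qP)
r=manip.move_linear(np.r_[PK,.132],v=.03,stop_force=15); st(f"press {r}")
manip.move_linear(np.r_[PK,.28],v=.12)
manip.goto([.46,-.12,.36],down(1.5)); manip.pause(.5); st()
s=shot("side","F4")[1]; t=shot("top","F5")[1]
d=lambda a,b:int((cv2.absdiff(cv2.imread(f"pics/{a}.png"),cv2.imread(f"pics/{b}.png")).max(2)>50).sum()); print("changed px",d("F2","F4"),d("F3","F5"))
```

```text
press True t 73.6 p [ 0.5271 -0.309   0.141 ] F [1.  0.2 6.9] gap 0.0002 gf 3.2
 t 76.3 p [ 0.46   -0.1201  0.3598] F [-1.  -0.1 -0.1] gap 0.0003 gf 0.0
changed px 140 503
```

The top is at 0.141, exactly the fully-home height. I'll check that the changed pixels are only the gripper, then hand in.

Run:
```python
from h import *
ok=True
for a,b in (("F2","F4"),("F3","F5")):
    m=(cv2.absdiff(cv2.imread(f"pics/{a}.png"),cv2.imread(f"pics/{b}.png")).max(2)>50).astype(np.uint8)
    n,l,s,c=cv2.connectedComponentsWithStats(cv2.dilate(m,np.ones((5,5)))); print(a,s[1:].tolist())
    if b=="F5": ok=m[250:350,170:290].sum()==0
print(ok)
if ok: print(manip.sign_off())
```

```text
F2 [[273, 98, 8, 15, 95], [240, 100, 7, 21, 120], [257, 155, 5, 5, 25], [261, 166, 11, 10, 95], [268, 277, 17, 12, 176], [260, 280, 7, 9, 58], [116, 321, 13, 9, 74]]
F3 [[399, 126, 6, 5, 30], [451, 144, 6, 5, 30], [380, 151, 68, 43, 1287], [551, 170, 5, 5, 25], [502, 174, 5, 5, 25], [546, 180, 5, 5, 25], [539, 196, 49, 36, 312], [373, 225, 15, 18, 169], [635, 226, 5, 5, 25], [597, 237, 5, 5, 25], [603, 241, 9, 8, 53], [616, 250, 10, 8, 58]]
True
the job is handed in; nothing more can be done
None
```

I handed the job in at about 76 s; sign-off returned no verdict. My last checks showed the spoon (the only front utensil there) on the spare hook, the timer and candle in the tray, and the opener upright and fully home in the foam (top at the expected 141 mm).

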